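# Run a core slice under the microscope on a locking slide

## Robot

A 6-joint arm with a two-finger parallel gripper is mounted at the origin on a cart in front of the work surface, level with it; the furniture and walls round the work are solid. World frame = base frame: x ahead of the robot, y to its left, z up, the work surface at z = 0. Lengths are in m, angles in rad, forces in N, time in s.
With the tool pointing down it reaches from about 0.375 to 0.925 m from the base axis. Payload 5.7 kg.
Tool frame: the origin (TCP) lies at the centre of the arm's flange, where the gripper is bolted on; the fingertips stand 173 mm ahead of it and the grasp point (between the pads) lies pinch_z ahead of it (pinch_z is the distance from the TCP to the grasp point, in m); z points along the fingers, y is the line along which they close (so a half turn about z gives the same grasp; the last joint's range is limited). The gripper opens to 85 mm and grips with 20 to 120 N. Pads are 22 mm wide; open, the fingers measure 114 mm over their backs; the gripper's body (76 mm by 85 mm) begins 54 mm behind the grasp point. The pads swing forward as they close: fully open they stand 13 mm farther back than shut.
Start: joints at [-1.358, 0.359, 1.51, -0, 1.272, -0.115], TCP at [0.193, -0.568, 0.405] pointing down, gripper open.
Joint ranges: [-2.97, 2.97], [-1.01, 2.36], [0.21, 2.38], [-0.96, 4.11], [0.2, 2.71], [-2.98, 2.98]. Speed limits (rad/s): [2.39, 2.39, 3.14, 3.14, 3.14, 3.14].

## Interface

Orientations are given as a 3x3 rotation matrix whose columns are the frame's x, y, z axes.
In Python, from rig import * gives the robot as it stands. The module is installed in compiled form; this text tells all that it offers.
- The arm moves only by the shell command python3 -m jog 'ROWS' [FORCE]. ROWS is JSON, a list of rows, each a list of 5 numbers: the finger opening in mm, from 0 to 85.4, then the shift along the tool's x, y, z in units of 200 mm (1.0 is 200 mm), then the turn about the tool's z in units of 120 degrees (1.0 is 120 degrees). In form: [[grip, dx, dy, dz, twist], ...]. A call has 1 to 8 rows; each row is the pose to reach, as a shift and turn from the pose commanded when the call began, along the tool's axes at that moment; what a row does not reach only later rows make up. A row lasts 1/12 s, in which the tool goes at most 41.7 mm and 7.16 degrees, less where a joint would pass 70% of its speed; a pose out of reach is approached as far as the arm can. A call with a number of a shift or a turn outside -1 to 1 is refused whole. A call with a gripper value outside its range is refused whole. The fingers move at their own pace and stop on an object; FORCE is the grip in N (left out, the last holds). Time passes only in rows, so rows that repeat a pose let the fingers close. It gives the time, the measured TCP pose, the force, the opening and the grip force at its end, in the units of the state.
- get_obs(): the state, without advancing time (a new reading comes with each control period).
- read_camera(name): name is "scene" or "top" or "wrist"; returns the picture (384x512x3 uint8, red, green, blue); there is no depth.
- camera_info(name): a dict with "K" (3x3 intrinsics, pixels), "T" (4x4, takes a point from camera to world coordinates). Camera axes: x right, y down, z forward; pixel columns grow to the right and rows downward; lengths in m; the calibration is good to about 2 mm. A picture is of the moment at which its call begins: read the wrist's pose just before it. camera_info takes no time and is no camera call; for the wrist camera it gives the pose at the moment of the call.
- sign_off(): hands the job in; it is judged then, once.
The state is a dict: "time_s": time; "joint_pos": joint angles; "joint_velocities": joint speeds; "tau": joint torques, N m; "ee_pos": TCP position; "tcp_rot": TCP orientation; "force": force on the tool from outside, world axes, zero at the start; "wrist_torque": the same for the moment, N m; "grip_width": finger opening in m; "finger_force": force on a finger pad.
Only numpy, scipy, OpenCV 4.12 (cv2) and the standard library are available. Lean on these libraries where they do the work, as an engineer would, in place of code of your own. Each camera call takes 0.05 s, during which the arm holds its last target. There are 200 camera calls.

## Task

Bring the polished core slice under the microscope: with your fingertips press down the lock button on the low tail of the slide carriage and, holding it down all the way, push the carriage along its rails until it is fully home against the end stop under the microscope; then let the button come up so that the carriage is locked there, and move clear. Do not pick anything up, do not touch the slice or the microscope, and leave the things standing around the bench where they are.

Things in the scene. Friction and masses are not known exactly. Their poses are not given: they have to be found in the camera images.
- bench: fixed slide bench: aluminium base plate 190 x 430 mm, its top 14 mm above the table, two steel rails. Origin on the table under the middle of the plate. Own +y runs along the rails, the way the carriage travels to the end stop (grey block 54 mm high with rubber buffer, at the +y end); +x is the side of the microscope column. Stands turned by up to 21 degrees.
- microscope: digital microscope on a column, fixed to the end-stop end of the bench; origin and axes as the bench's. White upright tube over the rails, 41 mm in diameter (49 over its clamp ring), 121 to 243 mm above the table, axis at x -20, y +123 mm; steel column 18 mm in diameter at x +70, y +123 mm, 239 mm high.
- carriage (a joint): travel of the carriage, m: 0 at the start, 0.150 home against the end stop. A sprung catch below the button stands in a slot of the index bar between the rails (a slot every 10 mm, one at each end of the travel, about 1.5 mm of play) and locks the carriage; it is clear of the bar once the button is 3 mm down and drops into the next slot if let go on the way. Unlocked it runs with 1 to 3 N.
- nest (a point): middle of the floor of the round nest, 62 mm above the table, moves with the carriage. The nest is sunk 8 mm into a grey block 116 mm across by 186 mm along the rails, top 70 mm above the table, from 60 mm ahead of this point to 126 mm behind it; behind that (away from the end stop) a low tail 50 mm long, top 44 mm above the table, carries the lock button.
- lock_button (a joint): how far the lock button is pressed, m: 0 up (catch in a slot, locked), 0.003 catch clear of the bar, 0.006 fully down. Sprung: 4 N to start it, about 5.5 N to hold it fully down; comes up by itself.
- button_top (a point): middle of the top of the lock button, a wide black ribbed push button, 88 mm across the rails by 36 mm along them; 54 mm above the table when up, 10 mm above the tail of the carriage. 24 mm from this point towards the end stop the raised block begins with an upright face that rises 16 mm above the button and may be pushed. The point moves with button and carriage.
- core_slice: polished slice of an asphalt drill core, round, 99 mm in diameter, 26 mm thick, 0.4 kg, lying loose in the 8 mm deep nest of the carriage with 2 mm of play, 150 mm ahead of the button. Origin at the middle of its underside, z up.
- lens_axis (a point): point on the optical axis of the microscope, fixed to the bench, at the height of the slice (86 mm above the table); at the start it lies 300 mm straight ahead of the lock button along the rails, at the end 150 mm.
- mini_core_a: bystander: small drill core 50 mm in diameter, 53 mm high, upright on the table in front of the bench. Origin at the middle of its underside.
- mini_core_b: bystander: small drill core 50 mm in diameter, 49 mm high, upright on the table in front of the bench. Origin at the middle of its underside.
- loupe: bystander: black hand magnifier 62 x 153 x 10 mm lying on the table in front of the bench. Origin at the middle of its underside.
- tape_roll: bystander: roll of tape 108 mm in diameter, 48 mm high, on the table behind the bench. Origin at the middle of its underside.
- jar: bystander: white-lidded jar 51 mm in diameter, 72 mm high, on the table behind the bench. Origin at the middle of its underside.
Things that resemble listed ones, but are neither listed nor needed, are in the scene too. Leave any red look-alike of the core_slice alone.

How it is judged:
On the way, in this order (a step that is already met when the one before it is completed fails the run):
1. the lock button is pressed down while the carriage still stands at the start (value of joint lock_button above 0.0028 m and value of joint carriage below 0.03 m), for 0.05 s.
2. the carriage is half way with the button held down (value of joint lock_button above 0.0028 m and value of joint carriage between 0.06 and 0.13 m), for 0.02 s.
3. the carriage reaches the end stop with the button held down (value of joint lock_button above 0.0028 m and value of joint carriage above 0.148 m), for 0.02 s.
At the end, for the whole second after the job is handed in: The carriage rests within 2 mm of its end stop, the lock button is fully up (within 0.8 mm), and the slice lies flat and still in its nest, its middle within 6 mm of the microscope's axis (value of joint carriage above 0.148 m and velocity of joint carriage below 0.005 m/s and value of joint lock_button below 0.0008 m and horizontal distance between core_slice and lens_axis below 0.006 m and angle between core_slice's own z axis and vertical below 0.05 rad and linear speed of core_slice below 0.01 m/s); the robot touches nothing.
It fails at once if the button is let up on the way (less than 1 mm down while the carriage is more than 8 mm from either end of its travel) (value of joint lock_button below 0.001 m and value of joint carriage between 0.008 and 0.142 m).
It fails at once if the robot touches the polished slice (contact force between any of the fingers, the arm and core_slice above 0.5 N).
It fails at once if the slice is lifted or leaves its nest (z of core_slice in the frame of bench above 0.068 m or angle between core_slice's own z axis and vertical above 0.15 rad).
It fails at once if the robot bumps the microscope (contact force between any of the fingers, the arm and microscope above 1 N).
It fails at once if a bystander is lifted or moved more than 10 mm (distance of any of mini_core_a, mini_core_b, loupe, tape_roll, jar from where it was at the start of the episode above 0.01 m).
It also fails if it takes over 35 s, if anything falls off the work surface, if the arm or the gripper's body presses on something with over 40 N, if the wrist force passes 120 N, or if a joint passes its speed limit or range.

## Working session

There is one attempt and no reset: what is moved stays moved. The work goes in short steps, Python scripts to look and compute and a shell command to move; the robot and the scene stay as the last step left them, time stands still between calls to the robot, and variables do not carry over. Pictures are saved under pics/ and viewed, at most 10 in all, crops included, and the job is handed in when it is done.

```bash
mkdir -p pics; python3 - <<'E'
from rig import *
import cv2,numpy as np
for n in("top","scene"):
    im=read_camera(n); cv2.imwrite(f"pics/{n}0.png",im[:,:,::-1]); c=camera_info(n); print(n,np.round(c["K"],1).tolist(),np.round(c["T"],4).tolist())
o=get_obs(); print(o["time_s"],o["ee_pos"],np.round(o["tcp_rot"],3),o["grip_width"],o["force"])
E
```

```text
top [[373.3, 0.0, 248.6], [0.0, 373.3, 190.4], [0.0, 0.0, 1.0]] [[0.0242, -0.9979, 0.0593, 0.5189], [-0.9997, -0.0237, 0.0087, -0.0767], [-0.0073, -0.0595, -0.9982, 0.9322], [0.0, 0.0, 0.0, 1.0]]
scene [[346.7, 0.0, 253.5], [0.0, 346.7, 188.1], [0.0, 0.0, 1.0]] [[0.858, -0.3832, 0.3421, 0.2737], [-0.5137, -0.63, 0.5825, -0.576], [-0.0077, -0.6755, -0.7373, 0.7416], [0.0, 0.0, 0.0, 1.0]]
0.1 [ 0.19308847 -0.56771765  0.40392611] [[ 0.947  0.322 -0.   ]
 [ 0.322 -0.947  0.002]
 [ 0.    -0.002 -1.   ]] 0.08536275849435936 [ 6.71346277e-01 -2.65668700e-04  1.71429663e-01]
```

View pics/top0.png

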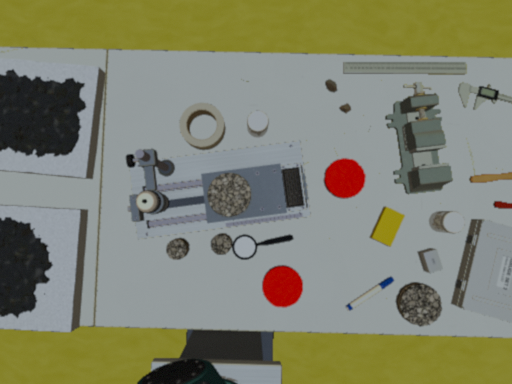

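View pics/scene0.png

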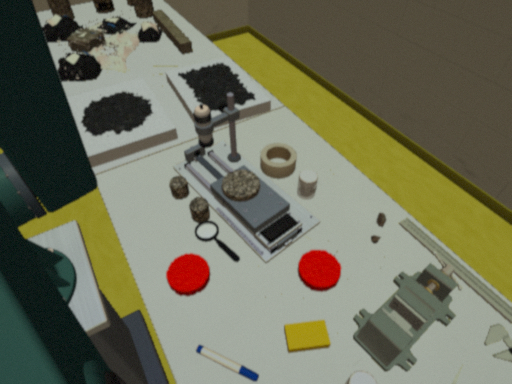

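The top view shows the carriage on its bench. The slice is at (229,194), the black lock button at (292,187) and the microscope at (150,200). The red discs at (344,178) and (282,286) and the loose grey core at (419,303) are look-alikes. The slice meant is the grey one at (229,194), because it lies in the carriage nest in line with the button. I'll measure next and confirm it in a crop.

```bash
cat > h.py <<'E'
from rig import *
import cv2,numpy as np
def ray(c,uv,z):
    d=c["T"][:3,:3]@np.linalg.inv(c["K"])@np.array([uv[0],uv[1],1.]); o=c["T"][:3,3]
    return o+d*(z-o[2])/d[2]
E
python3 - <<'E'
from h import *
for n,box in(("top",(278,160,310,215)),("scene",(255,210,305,250))):
    im=read_camera(n); c=camera_info(n); g=im.max(2)
    x0,y0,x1,y1=box; m=np.zeros(g.shape,np.uint8); m[y0:y1,x0:x1]=(g[y0:y1,x0:x1]<50)*255
    m=cv2.morphologyEx(m,cv2.MORPH_CLOSE,np.ones((5,5)))
    k=max(cv2.findContours(m,0,1)[0],key=cv2.contourArea); r=cv2.minAreaRect(k)
    P=np.array([ray(c,p,.054) for p in cv2.boxPoints(r)])
    print(n,r,"\n",P.round(4),P.mean(0).round(4),np.linalg.norm(np.diff(P,axis=0),axis=1).round(4))
    if n=="top":
        s=im[165:225,195:262]; 
        # brown-ish/speckled slice: outline by texture
        t=cv2.GaussianBlur(cv2.absdiff(cv2.cvtColor(im,7),cv2.medianBlur(cv2.cvtColor(im,7),7)),(7,7),0)
        q=np.zeros_like(t); q[165:225,198:262]=(t[165:225,198:262]>6)*255
        kk=max(cv2.findContours(q,0,1)[0],key=cv2.contourArea); e=cv2.minEnclosingCircle(kk); print("slice",e,ray(c,e[0],.088))
        cv2.imwrite("pics/crop.png",cv2.resize(im[125:250,125:315],None,fx=4,fy=4,interpolation=2)[:,:,::-1])
E
```

```text
top ((292.3307800292969, 187.0233612060547), (36.8921012878418, 16.08905601501465), 82.14668273925781) 
 [[ 0.6216 -0.1465  0.054 ]
 [ 0.6277 -0.184   0.054 ]
 [ 0.5417 -0.1973  0.054 ]
 [ 0.5356 -0.1599  0.054 ]] [ 0.5816 -0.1719  0.054 ] [0.038  0.087  0.0378]
slice ((231.33981323242188, 204.60264587402344), 33.41873550415039) [ 0.53597898 -0.03119237  0.088     ]
scene ((275.9425964355469, 226.67555236816406), (19.06554412841797, 38.679115295410156), 56.768287658691406) 
 [[ 0.5252 -0.1503  0.054 ]
 [ 0.63   -0.1364  0.054 ]
 [ 0.6232 -0.1913  0.054 ]
 [ 0.5226 -0.202   0.054 ]] [ 0.5753 -0.17    0.054 ] [0.1056 0.0553 0.1011]
```

View pics/crop.png

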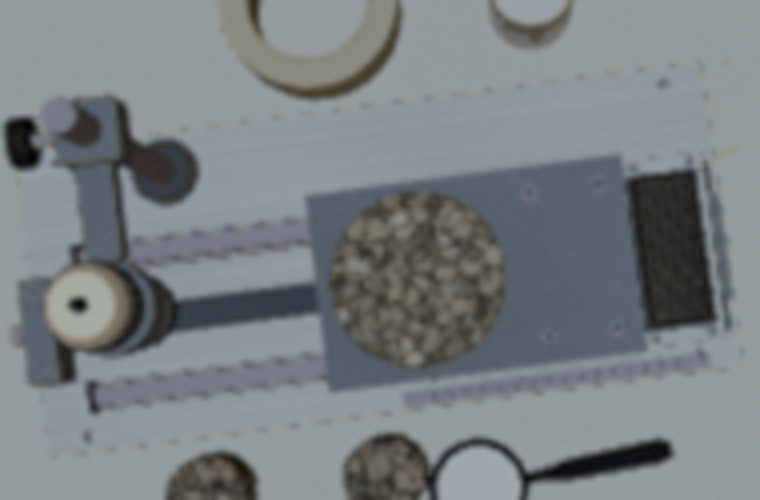

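The crop confirms it. The grey speckled slice sits in the nest, full-image (229,195), with the ribbed black button at (293,187) on the low tail. The rails point about 8.8° left of world +y. I'll start the approach up high, with the fingers closed.

```bash
cat > goto.py <<'E'
from h import *
import sys
a=np.radians(8.8); u=np.array([-np.sin(a),np.cos(a),0])
B=np.array([.5816,-.1719,0])
def rel(along,tipz):
    o=get_obs(); R=o["tcp_rot"]; t=B+along*u; t[2]=tipz+.173
    d=R.T@(t-o["ee_pos"]); yaw=np.arctan2(R[1,0],R[0,0])
    tw=-(np.degrees(a)+90-np.degrees(yaw))
    e=o["ee_pos"]-B
    print("units",(d/.2).round(3),"twist",round(tw/120,3),"| along",round(float(e@u),4),"lat",round(float(e@[np.cos(a),np.sin(a),0]),4),"tipz",round(float(e[2]-.173),4),"F",np.round(o["force"],1),"t",o["time_s"])
if __name__=="__main__": rel(float(sys.argv[1]),float(sys.argv[2]))
E
python3 - <<'E'
from goto import *
c=camera_info("top"); s=ray(c,(229.25,194.75),.088); b=ray(c,(293,187.25),.054); d=s-b
print(s,b,np.linalg.norm(d[:2]),np.degrees(np.arctan2(-d[0],d[1])))
E
python3 -m jog '[[0,0.83,-0.43,0,-0.333],[0,0.83,-0.43,0,-0.333],[0,0.83,-0.43,0,-0.333],[0,0.83,-0.43,0,-0.333],[0,0.83,-0.43,0,-0.333],[0,0.83,-0.43,0,-0.333]]' 20; python3 goto.py .01 .1
```

```text
[ 0.55815919 -0.02585833  0.088     ] [ 0.58100446 -0.17352537  0.054     ] 0.1494237572434031 8.794392970175759
time_s: 0.7
ee_pos: [0.325, -0.4295, 0.4045]
tcp_rot: [[0.51, 0.86, 0.001], [0.86, -0.51, 0.003], [0.003, -0.001, -1.0]]
force: [0.5, -0.7, 0.2]
grip_width: 0.0121
finger_force: 0.0
units [1.799 0.415 0.662] twist -0.329 | along -0.2154 lat -0.293 tipz 0.2315 F [ 0.5 -0.7  0.2] t 0.7
```

```bash
python3 -m jog '[[0,0.9,0.2,0.1,-0.329],[0,0.9,0.2,0.1,-0.329],[0,0.9,0.2,0.1,-0.329],[0,0.9,0.2,0.1,-0.329],[0,0.9,0.2,0.1,-0.329],[0,0.9,0.2,0.1,-0.329],[0,0.9,0.2,0.1,-0.329]]'; python3 goto.py .01 .1
```

```text
time_s: 1.28
ee_pos: [0.451, -0.2987, 0.3843]
tcp_rot: [[-0.148, 0.989, -0.001], [0.989, 0.148, 0.001], [0.001, -0.001, -1.0]]
force: [0.7, 0.1, -0.5]
grip_width: -0.0003
finger_force: 0.0
units [0.58  0.74  0.557] twist -0.002 | along -0.1053 lat -0.1484 tipz 0.2113 F [ 0.7  0.1 -0.5] t 1.2833
```

```bash
python3 -m jog '[[0,0.58,0.74,0.3,-0.002],[0,0.58,0.74,0.3,-0.002],[0,0.58,0.74,0.3,-0.002],[0,0.58,0.74,0.4,-0.002],[0,0.58,0.74,0.5,-0.002],[0,0.58,0.74,0.55,-0.002],[0,0.58,0.74,0.55,-0.002],[0,0.58,0.74,0.55,-0.002]]'; python3 goto.py .008 .06; python3 - <<'E'
from h import *
c=camera_info("wrist"); 
im=read_camera("wrist"); s=read_camera("scene")[120:300,150:370]
cv2.imwrite("pics/w1.png",np.hstack([im,cv2.resize(s,(280,384))])[:,:,::-1])
E
```

```text
time_s: 1.95
ee_pos: [0.5795, -0.1643, 0.2738]
tcp_rot: [[-0.146, 0.989, -0.003], [0.989, 0.146, 0.001], [0.001, -0.003, -1.0]]
force: [-0.5, 0.2, 0.5]
grip_width: -0.0003
finger_force: 0.0
units [0.001 0.005 0.204] twist -0.003 | along 0.0078 lat -0.0009 tipz 0.1008 F [-0.5  0.2  0.5] t 1.95
```

View pics/w1.png

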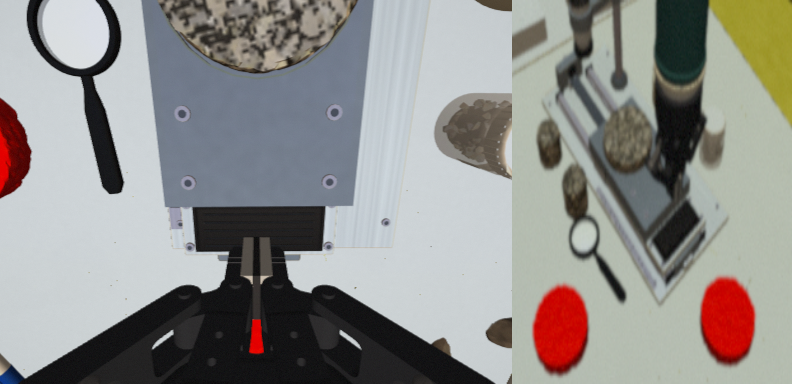

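The wrist view shows the closed fingertips at (257,245), centred across the button at (258,228). Next I'll descend and check how far ahead of the tool the wrist camera sits.

```bash
python3 -c "
from h import *
o=get_obs(); print(o['tcp_rot'].T@(camera_info('wrist')['T'][:3,3]-o['ee_pos']))"
python3 -m jog '[[0,0,0,0.1,0],[0,0,0,0.18,0],[0,0,0,0.22,0],[0,0,0,0.24,0],[0,0,0,0.25,0],[0,0,0,0.26,0],[0,0,0,0.27,0],[0,0,0,0.27,0]]'; python3 goto.py .008 .046
```

```text
[ 0.08330965 -0.00022576  0.03036516]
time_s: 2.72
ee_pos: [0.58, -0.1644, 0.2215]
tcp_rot: [[-0.147, 0.989, 0.0], [0.989, 0.147, -0.001], [-0.001, 0.0, -1.0]]
force: [-3.7, -1.4, 4.4]
grip_width: -0.0002
finger_force: 2.5
units [0.002 0.002 0.012] twist -0.003 | along 0.0077 lat -0.0004 tipz 0.0485 F [-3.7 -1.4  4.4] t 2.7167
```

Pressed to 5.5 mm. At home, though, the camera on the leading side would pass close to the microscope tube. I'll check whether joint 6 can turn the tool half round so the camera trails.

```bash
python3 -m jog '[[0,0,0,-0.2,0],[0,0,0,-0.3,0],[0,0,0,-0.3,0]]'; python3 -c "
from h import *
print(get_obs()['joint_pos'].round(3))"
```

```text
time_s: 2.97
ee_pos: [0.5826, -0.1648, 0.2856]
tcp_rot: [[-0.147, 0.989, 0.009], [0.989, 0.147, -0.003], [-0.004, 0.009, -1.0]]
force: [0.5, -0.2, 0.0]
grip_width: 0.0002
finger_force: 0.0
[-3.900e-01  4.890e-01  1.627e+00  1.000e-03  1.015e+00 -5.380e-01]
```

A +180° turn puts joint 6 at 2.60, and the push adds about 0.26, so it stays in range. I'll turn it in place.

```bash
for i in 1 2 3; do :; done
python3 -m jog '[[0,0,0,0,0.06],[0,0,0,0,0.12],[0,0,0,0,0.18],[0,0,0,0,0.24],[0,0,0,0,0.3],[0,0,0,0,0.36],[0,0,0,0,0.42],[0,0,0,0,0.47]]' >/dev/null
python3 -m jog '[[0,0,0,0,0.06],[0,0,0,0,0.12],[0,0,0,0,0.18],[0,0,0,0,0.24],[0,0,0,0,0.3],[0,0,0,0,0.36],[0,0,0,0,0.42],[0,0,0,0,0.47]]' >/dev/null
python3 -m jog '[[0,0,0,0,0.06],[0,0,0,0,0.12],[0,0,0,0,0.18],[0,0,0,0,0.24],[0,0,0,0,0.3],[0,0,0,0,0.36],[0,0,0,0,0.42],[0,0,0,0,0.47]]'
python3 goto.py .008 .06;python3 -c "
from h import *
print(get_obs()['joint_pos'].round(3))"
```

```text
time_s: 4.97
ee_pos: [0.5804, -0.1639, 0.2804]
tcp_rot: [[0.324, -0.946, 0.001], [-0.946, -0.324, 0.0], [-0.0, -0.001, -1.0]]
force: [0.3, -0.3, 0.5]
grip_width: -0.0
finger_force: 0.0
units [0.001 0.    0.237] twist -1.416 | along 0.0081 lat 0.0 tipz 0.1074 F [ 0.3 -0.3  0.5] t 4.9667
[-3.900e-01  4.950e-01  1.633e+00  1.000e-03  1.013e+00  2.421e+00]
```

```bash
python3 -m jog '[[0,0,0,0,0.05],[0,0,0,0.1,0.084],[0,0,0,0.2,0.084],[0,0,0,0.25,0.084],[0,0,0,0.27,0.084],[0,0,0,0.29,0.084],[0,0,0,0.305,0.084],[0,0,0,0.305,0.084]]'
python3 goto.py .158 .045;python3 -c "
from h import *
print(get_obs()['joint_pos'].round(3))"
```

```text
time_s: 5.63
ee_pos: [0.5797, -0.1641, 0.2214]
tcp_rot: [[0.16, -0.987, -0.001], [-0.987, -0.16, -0.0], [-0.0, 0.001, -1.0]]
force: [-6.2, 0.7, 10.8]
grip_width: 0.0001
finger_force: 5.6
units [-0.75  -0.009  0.017] twist -1.497 | along 0.008 lat -0.0007 tipz 0.0484 F [-6.2  0.7 10.8] t 5.6333
[-3.900e-01  5.730e-01  1.676e+00 -1.000e-03  8.940e-01  2.591e+00]
```

Fully down with 11 N. Now the push, at about 0.1 m/s, checking partway.

```bash
python3 -m jog '[[0,-0.005,0,0.008,0],[0,-0.02,0,0.008,0],[0,-0.05,0,0.008,0],[0,-0.09,-0.001,0.008,0],[0,-0.13,-0.002,0.008,0],[0,-0.17,-0.002,0.008,0],[0,-0.2,-0.002,0.008,0],[0,-0.22,-0.003,0.008,0]]'
python3 goto.py .158 .045; python3 - <<'E'
from h import *
s=read_camera("scene")[80:290,140:380]
cv2.imwrite("pics/s2.png",cv2.resize(s,None,fx=2.5,fy=2.5)[:,:,::-1])
E
```

```text
time_s: 6.3
ee_pos: [0.5729, -0.1207, 0.2212]
tcp_rot: [[0.161, -0.987, -0.001], [-0.987, -0.161, -0.002], [0.002, 0.001, -1.0]]
force: [-11.2, -2.0, 24.0]
grip_width: -0.0
finger_force: 12.5
units [-0.53  -0.008  0.015] twist -1.496 | along 0.052 lat -0.0007 tipz 0.0482 F [-11.2  -2.   24. ] t 6.3
```

View pics/s2.png

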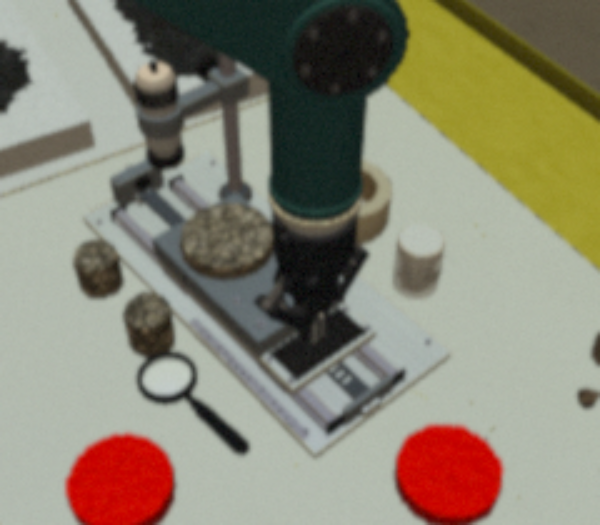

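The carriage has moved about 44 mm with the button held down, and the slice is in place. The slice is at (228,240) in the crop and the fingertips are on the button at (318,330). Continuing.

```bash
python3 -m jog '[[0,-0.03,0,0,0],[0,-0.07,-0.001,0,0],[0,-0.12,-0.002,0,0],[0,-0.17,-0.002,0,0],[0,-0.22,-0.003,0,0],[0,-0.27,-0.004,0,0],[0,-0.31,-0.004,0,0],[0,-0.33,-0.005,0,0]]'
python3 goto.py .158 .045; python3 - <<'E'
from h import *
print(get_obs()['joint_pos'].round(3))
im=np.hstack([cv2.resize(read_camera("scene")[80:290,140:380],(480,420)),cv2.resize(read_camera("top")[110:270,120:240],(315,420))])
cv2.imwrite("pics/s3.png",im[:,:,::-1])
E
```

```text
time_s: 7.02
ee_pos: [0.5628, -0.0548, 0.2211]
tcp_rot: [[0.161, -0.987, -0.002], [-0.987, -0.161, -0.001], [0.001, 0.002, -1.0]]
force: [-12.2, -3.7, 27.3]
grip_width: 0.0002
finger_force: 14.2
units [-0.197 -0.005  0.015] twist -1.496 | along 0.1186 lat -0.0007 tipz 0.0481 F [-12.2  -3.7  27.3] t 7.0167
[-2.190e-01  5.350e-01  1.761e+00 -2.000e-03  8.470e-01  2.762e+00]
```

View pics/s3.png

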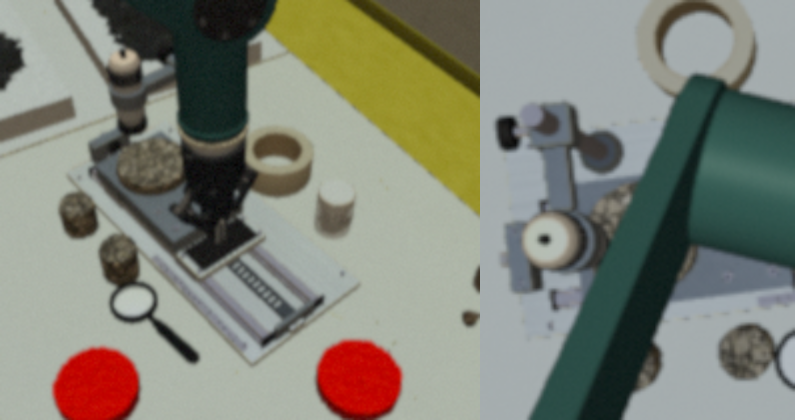

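```bash
python3 - <<'E'
from h import *
c=camera_info("scene")
for v in(98,118):
  for z in(.3,.35,.4,.45): print(v,z,ray(c,(280,v),z).round(3))
E
```

```text
98 0.3 [ 0.672 -0.021  0.3  ]
98 0.35 [ 0.627 -0.084  0.35 ]
98 0.4 [ 0.582 -0.147  0.4  ]
98 0.45 [ 0.537 -0.209  0.45 ]
118 0.3 [ 0.63  -0.083  0.3  ]
118 0.35 [ 0.59  -0.139  0.35 ]
118 0.4 [ 0.549 -0.195  0.4  ]
118 0.45 [ 0.509 -0.251  0.45 ]
```

The wrist sits at about 0.4 m and the forearm rises from there, so it clears the microscope. Final stretch.

```bash
python3 -m jog '[[0,-0.03,0,0,0],[0,-0.07,-0.001,0,0],[0,-0.11,-0.002,0,0],[0,-0.15,-0.003,0,0],[0,-0.17,-0.004,0,0],[0,-0.19,-0.005,0,0],[0,-0.205,-0.005,0,0],[0,-0.22,-0.005,0,0]]'
python3 goto.py .158 .045; python3 -c "
from h import *
print(get_obs()['joint_pos'].round(3))"
```

```text
time_s: 7.78
ee_pos: [0.5572, -0.0133, 0.2211]
tcp_rot: [[0.163, -0.987, -0.001], [-0.987, -0.163, -0.005], [0.005, 0.001, -1.0]]
force: [-10.4, -14.3, 25.2]
grip_width: 0.0002
finger_force: 12.1
units [0.012 0.001 0.016] twist -1.495 | along 0.1605 lat 0.0002 tipz 0.0481 F [-10.4 -14.3  25.2] t 7.7833
[-0.146  0.527  1.78  -0.007  0.835  2.837]
```

The resistance along the rails has jumped to 14 N, which should be the end stop. I'll press a little further to be sure before letting up.

```bash
python3 -m jog '[[0,-0.01,0,0,0],[0,-0.02,0,0,0],[0,-0.025,0,0,0],[0,-0.025,0,0,0]]'
python3 goto.py .158 .045; python3 - <<'E'
from h import *
cv2.imwrite("pics/s4.png",cv2.resize(read_camera("scene")[80:230,140:300],None,fx=4,fy=4)[:,:,::-1])
E
```

```text
time_s: 8.12
ee_pos: [0.5576, -0.0106, 0.2211]
tcp_rot: [[0.163, -0.987, 0.002], [-0.987, -0.163, -0.009], [0.009, -0.0, -1.0]]
force: [-10.1, -24.4, 23.3]
grip_width: 0.0005
finger_force: 19.5
units [0.025 0.005 0.016] twist -1.495 | along 0.163 lat 0.001 tipz 0.0481 F [-10.1 -24.4  23.3] t 8.1167
```

View pics/s4.png

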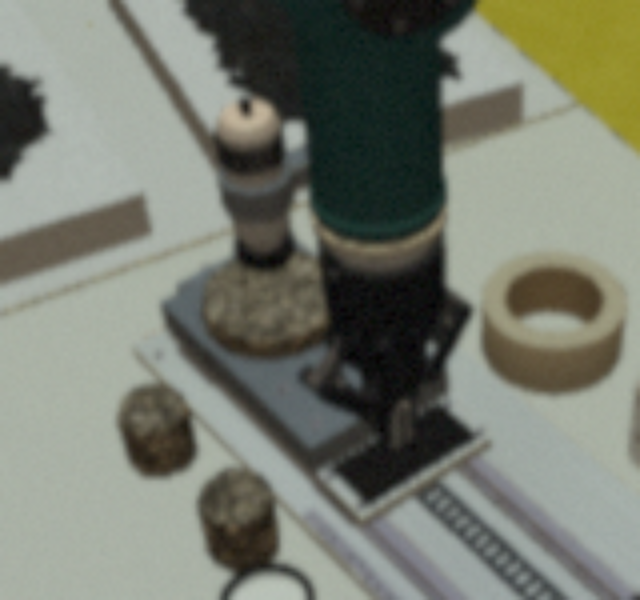

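The carriage is against the stop, with the slice under the lens at (265,300) in the crop and 24 N on the stop. Now I lift straight up, then back off clear.

```bash
python3 -m jog '[[0,0.005,0,-0.02,0],[0,0.005,0,-0.06,0],[0,0.005,0,-0.1,0],[0,0.02,0,-0.15,0],[0,0.1,0,-0.3,0],[0,0.3,0,-0.5,0],[0,0.5,0,-0.6,0],[0,0.7,0,-0.7,0]]'
python3 -m jog '[[0,0.3,0,-0.1,0],[0,0.6,0,-0.1,0],[0,0.9,0,-0.1,0],[0,0.9,0,-0.1,0],[0,0.9,0,-0.1,0],[0,0.9,0,-0.1,0]]'
python3 goto.py .158 .045; python3 - <<'E'
from goto import *
im=read_camera("top"); c=camera_info("top"); g=im.max(2)
cv2.imwrite("pics/t5.png",cv2.resize(im[125:275,125:315],None,fx=4,fy=4,interpolation=2)[:,:,::-1])
p=B+.150*u
K=c["K"]; T=np.linalg.inv(c["T"]); q=T[:3,:3]@[p[0],p[1],.054]+T[:3,3]; uv=(K@q/q[2])[:2]; print("button expected px",uv)
m=np.zeros(g.shape,np.uint8); x,y=uv.astype(int); m[y-25:y+26,x-16:x+17]=(g[y-25:y+26,x-16:x+17]<50)*255
m=cv2.morphologyEx(m,3,np.ones((5,5))); k=max(cv2.findContours(m,0,1)[0],key=cv2.contourArea); r=cv2.minAreaRect(k); print(r)
b=ray(c,r[0],.054)-B; print("travel",b@u)
E
```

```text
time_s: 8.83
ee_pos: [0.5774, -0.1278, 0.3516]
tcp_rot: [[0.161, -0.987, 0.004], [-0.987, -0.161, -0.001], [0.001, -0.004, -1.0]]
force: [1.5, 0.6, -0.0]
grip_width: -0.0004
finger_force: 0.0
time_s: 9.33
ee_pos: [0.6061, -0.3092, 0.3695]
tcp_rot: [[0.156, -0.988, 0.003], [-0.988, -0.156, -0.003], [0.003, -0.003, -1.0]]
force: [0.4, -0.1, -0.8]
grip_width: -0.0003
finger_force: 0.0
units [-1.489  0.014  0.753] twist -1.499 | along -0.1394 lat 0.0032 tipz 0.1965 F [ 0.4 -0.1 -0.8] t 9.3333
button expected px [229.1760625  195.20969599]
((235.19871520996094, 195.24017333984375), (34.230403900146484, 4.823976039886475), 82.40535736083984)
travel 0.13593665267772748
```

View pics/t5.png

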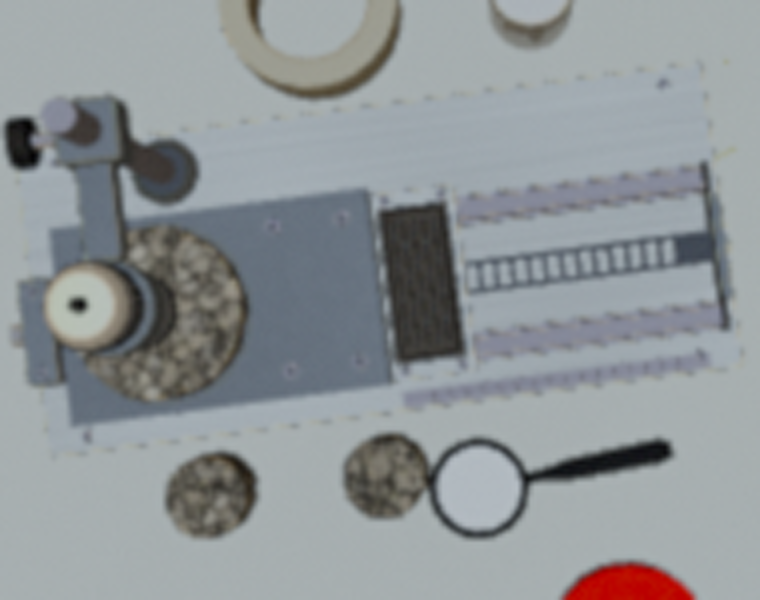

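The carriage is home and the bystanders haven't moved. The 50-level mask caught only part of the button, so I'll re-measure travel with the mask that suits the light there.

```bash
python3 - <<'E'
from goto import *
c=camera_info("top")
def cen(im,uv,th):
    g=cv2.GaussianBlur(im,(3,3),0).max(2); m=np.zeros(g.shape,np.uint8); x,y=uv; s=np.s_[y-24:y+25,x-13:x+14]; m[s]=(g[s]<th)*255
    k=max(cv2.findContours(m,0,1)[0],key=cv2.contourArea); return cv2.minAreaRect(k)
a0=cv2.imread("pics/top0.png"); im=read_camera("top")
for th in(75,85,95):
    r0,r1=cen(a0,(293,187),th),cen(im,(231,195),th)
    print(th,r0,r1,(ray(c,r1[0],.054)-ray(c,r0[0],.054))@u)
print(get_obs()["force"],get_obs()["time_s"])
E
```

```text
75 ((292.1070251464844, 187.05239868164062), (37.93098449707031, 17.247364044189453), 82.40535736083984) ((229.892333984375, 195.13845825195312), (36.96234893798828, 16.124515533447266), 82.87498474121094) 0.14779935628179508
85 ((291.94000244140625, 187.0800018310547), (38.325191497802734, 17.677669525146484), 81.8698959350586) ((229.9000244140625, 195.20001220703125), (37.582523345947266, 16.372583389282227), 82.87498474121094) 0.14740098030295076
95 ((292.010009765625, 187.07000732421875), (38.6080322265625, 18.10193634033203), 81.8698959350586) ((229.91539001464844, 195.32308959960938), (38.07866287231445, 16.62065315246582), 82.87498474121094) 0.14756827454446747
[-0.05776193 -0.32408226 -0.81802101] 9.4333
```

The four block screws each moved 257 × 34 px in the 4x crops. That is 64.8 px, or 149.8 mm at the block-top height, so the carriage is home with its catch in the end slot. Handing in.

```bash
python3 -c "
from rig import *
print(sign_off())"
```

```text
the job is handed in; nothing more can be done
None
```

The job is handed in: I pushed the carriage home with the button held down and measured about 149.8 mm of its 150 mm travel. I then let the button up and moved the arm clear; I didn't measure the button's height afterwards, and sign-off gave no verdict.

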